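# Set the foot clearance of a circuit-board engraver with a feeler gauge

### The arm

A 6-joint arm with a two-finger parallel gripper is mounted at the origin on the work surface. World frame = base frame: x ahead of the robot, y to its left, z up, the work surface at z = 0. Lengths are in m, angles in rad, forces in N, time in s.
With the tool pointing down it reaches from about 0.375 to 0.975 m from the base axis. Payload 3.8 kg.
Tool frame: the origin (TCP) lies midway between the tips of the shut fingers; the grasp point (between the pads) lies 19 mm behind it; z points along the fingers, y is the line along which they close (so a half turn about z gives the same grasp; the last joint's range is limited). The gripper opens to 85 mm and grips with 20 to 120 N. Pads are 22 mm wide; open, the fingers measure 114 mm over their backs; the gripper's body (76 mm by 85 mm) begins 54 mm behind the grasp point. The pads swing forward as they close: fully open they stand 13 mm farther back than shut.
Start: joints at [-1.385, 0.264, 1.604, -0, 1.274, -0.037], TCP at [0.149, -0.658, 0.231] pointing down, gripper open.
Joint ranges: [-2.63, 2.63], [-0.94, 2.18], [0.31, 2.57], [-1.31, 4.45], [0, 2.66], [-2.55, 2.55]. Speed limits (rad/s): [2.57, 2.57, 3.14, 3.14, 3.14, 3.14].

### API

Orientations are given as a rotation vector (axis times angle).
In Python, from workcell import bot, cams gives the robot as it stands.
- The arm moves only by the tool play_rows, never from a script. Its argument "rows" is a list of rows, each a list of 2 entries, a list of its own where there are three numbers: the shift along the tool's x, y, z scaled (see below), then the turn, a rotation vector about the tool's x, y, z scaled (see below). A call has 1 to 20 rows; each row is the pose to reach, as a shift and turn from the pose commanded when the call began, along the tool's axes at that moment; what a row does not reach only later rows make up. The controller multiplies each number of a shift by 250 mm and each number of a turn by 45 degrees. A row lasts 1/12 s, in which the tool goes at most 41.7 mm and 7.16 degrees, less where a joint would pass 70% of its speed; a pose out of reach is approached as far as the arm can. A call with a number of a shift or a turn outside -1 to 1 is refused whole. A call with a gripper value outside its range is refused whole. "claw" is the opening, from -1 (shut) to 1 (fully open), set as the call begins (left out, the last holds). The fingers move at their own pace and stop on an object; "newtons" is the grip in N (left out, the last holds). Time passes only in rows, so rows that repeat a pose let the fingers close. It gives the time, the measured TCP pose, the force, the opening and the grip force at its end, in the units of the state.
- bot.read_state(): the state, without advancing time (a new reading comes with each control period).
- cams.read_camera(name): name is "side" or "top" or "wrist"; returns a dict with "image" (480x640x3 uint8, red, green, blue), "K" (3x3 intrinsics, pixels), "T" (4x4, takes a point from camera to world coordinates); the wrist camera has in their place "mount" (4x4, takes a point from camera to tool coordinates, whose origin is the TCP and whose axes are the flange's). Camera axes: x right, y down, z forward; pixel columns grow to the right and rows downward; lengths in m; the calibration is good to about 2 mm. The wrist camera is an equidistant fisheye: a pixel r from the principal point sees the ray r / f radians off the axis. A picture is of the moment at which its call begins: read the wrist's pose just before it. There is no depth.
- bot.finish_job(): hands the job in; it is judged then, once.
The state is a dict: "time": time; "q": joint angles; "joint_vel": joint speeds; "joint_torque": joint torques, N m; "tool_pos": TCP position; "tcp_rot": TCP orientation; "wrist_force": force on the tool from outside, world axes, zero at the start; "torque": the same for the moment, N m; "width": opening from 0.0 (shut) to 1.0 (fully open); "grip_force": force on a finger pad.
Only numpy, scipy, OpenCV 4.12 (cv2) and the standard library are available. Lean on these libraries where they do the work, as an engineer would, in place of code of your own. Each camera call takes 0.05 s, during which the arm holds its last target. There are 200 camera calls.

### The job

Pull the lamp knob on the engraver's control box all the way up, lift the feeler gauge out of its holder, lay it flat on the copper board in front of the engraver's head and let go, then take it again by its handle, slide the blade in under the sprung foot until its tip is past the foot's far side, and let go. Press the head down gently until the foot has just come down on the blade (the foot should sink no more than about 2 mm), then draw the blade straight out by its handle and feel it drag under the foot; the head stays at that height. Lay the gauge flat on the black mat, push the lamp knob fully home, and leave the other things on the bench alone.

Things in the scene. Friction and masses are not known exactly. Their poses are not given: they have to be found in the camera images.
- engraver: Desktop circuit-board engraver, fixed: open aluminium frame, rails 55 mm high. Origin on the table (z 0) straight below the foot; x from its open front to its back (at yaw 0 away from the robot), y to its left. Front rail at x -225 to -205, side rails at y +-160 to +-180 mm; gantry beam and carriage plate behind the head from x +33 mm on, up to z 125 mm; lamp at the rear left corner.
- board_middle (a point): Middle of the top of the copper board screwed to the engraver's bed: 250 (x) x 160 mm, its top 22 mm above the table. The foot is 57 mm behind this point (engraver x), over the board's middle line. Low screws with washers (up to 6 mm high) hold its corners, 82 mm to either side.
- foot: Sprung steel pressure foot under the head, a cone with a flat underside 18 mm across (38 mm across 9 mm higher). Origin at the centre of its underside, axes as the engraver's. Starts 13 to 21 mm above the board. It sinks straight up into the head by up to 4 mm: 4 N to start, 8 N at 4 mm, and springs back out. A blade under it drags with about 3 to 7 N.
- head_top (a point): Centre of the flat black top of the head (round spindle motor, 36 mm across at the top), 95 mm above the foot's underside when the foot is not sunk. Press here, straight down. The head slides up and down only, stiffly: about 5 N of push moves it down and it stays where it is left; with the foot on the blade the push rises to 9 N, then to 13 N as the foot sinks.
- lamp_knob (a joint): Travel of the push-pull lamp switch, m: 0 pushed home (as at the start), 0.010 pulled straight up to its stop. 4 N of friction; stays where it is left.
- lamp_knob_top (a point): Centre of the top of the lamp knob: black round knob 26 mm across, 22 mm high, on the black control box (110 x 50 mm, top 60 mm above the table) outside the engraver's right-hand rail, 3 mm collar between; when home its top is 85 mm above the table.
- gauge: Feeler gauge, 70 g, 135 mm long: flat steel blade 95 x 20 x 5 mm with a black handle 40 x 14 x 16 mm on its rear end, undersides flush. Origin on the underside; x axis towards the blade's tip: blade from x -30 to +65 mm, handle from x -70 to -30 mm. It starts lying in the holder with the same heading as the holder, underside 14 mm above the table.
- gauge_tip (a point): Middle of the blade's tip edge, on the underside (gauge x = +65 mm).
- gauge_handle (a point): Middle of the top of the gauge's handle (gauge x = -50 mm, z = 16 mm).
- holder: White holder fixed to the table, base plate 160 x 44 x 4 mm, origin in the middle of its underside, x along the gauge. The gauge's handle sits between two walls (30 mm high, no room for fingers), open at the top; the blade spans freely from x -20 to +54 mm, 10 mm above the base plate, tip on a small rest. Take it by the blade, across its 20 mm width near x +15 mm, and lift straight up.
- mat: Thin black rubber mat, 200 (x) x 140 (y) x 2 mm, fixed on the table; origin in the middle of its underside.
- cutters: Bystander: blue-handled side cutters, lying flat, 110 mm long.
- spool: Bystander: solder spool, 54 mm across, 38 mm high.
- flux: Bystander: small amber bottle, 34 mm across, 75 mm high.
- driver: Bystander: screwdriver, 160 mm long.
- calipers: Bystander: calipers lying flat, 150 mm long.
- circuit: Bystander: small finished circuit board, 42 x 42 x 4 mm with parts 5 mm high, lying on the copper board to the left of the head.
- screwbox: Bystander: small screw box, 52 x 52 x 30 mm.
Not all that is in view belongs to the job. There is more than one size of the gauge; the job needs the larger.

How it is judged:
By the outcome, as a careful person would: the job done as asked, in the order asked, and still so for the second after the job is handed in, with the robot touching nothing.
It also fails if it takes over 72 s, if anything falls off the work surface, if the arm or the gripper's body presses on something with over 40 N, if the wrist force passes 120 N, or if a joint passes its speed limit or range.

## Working session

There is one attempt and no reset: what is moved stays moved. The work goes in short steps, Python scripts to look and compute and a tool call to move; the robot and the scene stay as the last step left them, time stands still between calls to the robot, and variables do not carry over. Pictures are saved under pics/ and viewed, at most 10 in all, crops included, and the job is handed in when it is done.

Besides the shell and the picture viewer there is one more tool, called after ">>>" as a command line: name --argument value ..., lists and objects as JSON in quotes. play_rows: Moves the arm, as the interface text tells. Its arguments: {"type":"object","properties":{"rows":{"type":"array","items":{"type":"array"}},"claw":{"type":"number"},"newtons":{"type":"number"}},"required":["rows"]}

```bash
mkdir -p pics; ls; cat > h.py <<'E'
import numpy as np, cv2
from workcell import bot, cams
from scipy.spatial.transform import Rotation as R
def snap(n,f):
    c=cams.read_camera(n); cv2.imwrite(f'pics/{f}.png',c['image'][:,:,::-1]); 
    np.savez(f'pics/{f}.npz',**{k:np.array(v) for k,v in c.items()}); return c
def ray(c,uv):
    K,T=c['K'],c['T']; d=T[:3,:3]@np.linalg.solve(K,[uv[0],uv[1],1.]); return T[:3,3],d
def onz(c,uv,z):
    o,d=ray(c,uv); return o+d*(z-o[2])/d[2]
def proj(c,p):
    T=np.linalg.inv(c['T']); q=c['K']@(T[:3,:3]@np.array(p)+T[:3,3]); return q[:2]/q[2]
def shift(target,yaw=None):
    """print row numbers for tool-frame shift to world target from current"""
    s=bot.read_state(); r=R.from_rotvec(s['tcp_rot']); d=r.inv().apply(np.array(target)-s['tool_pos'])
    print('shift',np.round(d/0.25,4),'toolxaxis',np.round(r.apply([1,0,0]),3))
E
python3 - <<'E'
from h import *
print(bot.read_state())
for n in ('top','side'):
    c=snap(n,n+'0'); print(n,c['K'].tolist(),np.round(c['T'],3).tolist())
E
```

```text
pics
{'time': 0.0, 'q': array([-1.38493186e+00,  2.64769143e-01,  1.60539786e+00, -2.04467531e-05,
        1.27367715e+00, -3.69115475e-02]), 'joint_vel': array([-5.13845623e-04,  4.82565732e-05,  1.02309661e-03, -1.12927753e-03,
        8.01264111e-04,  4.49130094e-04]), 'joint_torque': array([-2.26835050e-04, -5.15117705e+01, -3.67318225e+01, -1.85466756e-04,
        1.29128623e-02,  1.05921356e-05]), 'tool_pos': array([ 0.14898095, -0.65759926,  0.22993835]), 'tcp_rot': array([-3.11989251e+00, -3.48972519e-01,  2.93558995e-04]), 'wrist_force': array([-0.42205147, -0.24586186,  0.0172617 ]), 'torque': array([0.03620154, 0.01126523, 0.04991285]), 'grip_force': 0.0, 'width': 0.9970831492656052}
top [[511.39170019510135, 0.0, 311.361495929506], [0.0, 511.39170019510135, 241.62251571857234], [0.0, 0.0, 1.0]] [[0.015, -0.983, 0.184, 0.25], [-1.0, -0.015, 0.002, 0.065], [0.001, -0.184, -0.983, 1.35], [0.0, 0.0, 0.0, 1.0]]
side [[438.8608797591323, 0.0, 325.19864006273775], [0.0, 438.8608797591323, 243.37672487614407], [0.0, 0.0, 1.0]] [[-0.998, -0.053, 0.042, 0.456], [-0.066, 0.665, -0.744, 0.849], [0.012, -0.745, -0.667, 0.779], [0.0, 0.0, 0.0, 1.0]]
```

View pics/top0.png

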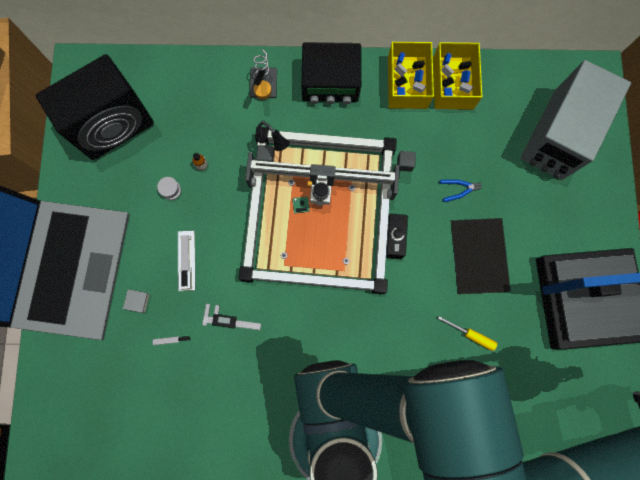

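View pics/side0.png

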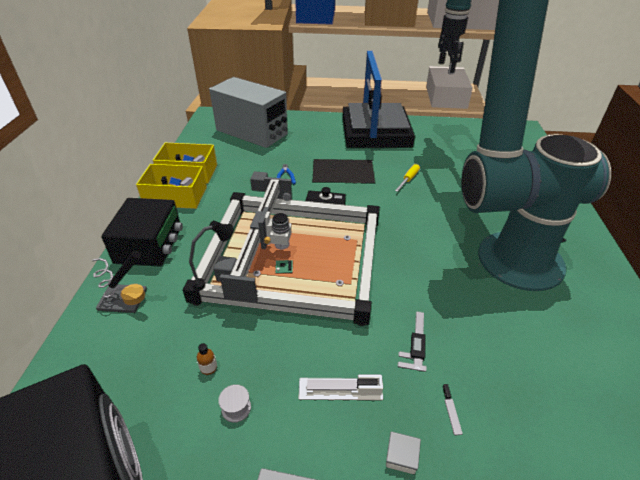

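The top view shows the engraver at about (320,215), the holder at (186,260), the control box and knob at (398,235), and the mat at (480,255). The small gauge is a decoy at (171,341). I'll zoom in on the key parts.

```bash
python3 - <<'E'
from h import *
t=cv2.imread('pics/top0.png'); s=cv2.imread('pics/side0.png')
cr=lambda im,x,y,w,h,W,H:cv2.resize(im[y:y+h,x:x+w],(W,H),interpolation=cv2.INTER_CUBIC)
a=np.hstack([cr(t,166,225,40,75,160,300),cr(t,280,150,80,75,320,300),cr(t,370,205,80,75,320,300)])
b=np.hstack([cr(s,290,365,100,45,400,300)[:, :400],cr(s,240,180,133,100,400,300)])
cv2.imwrite('pics/m1.png',np.vstack([a,b]))
E
```

```text
(no output)
```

View pics/m1.png

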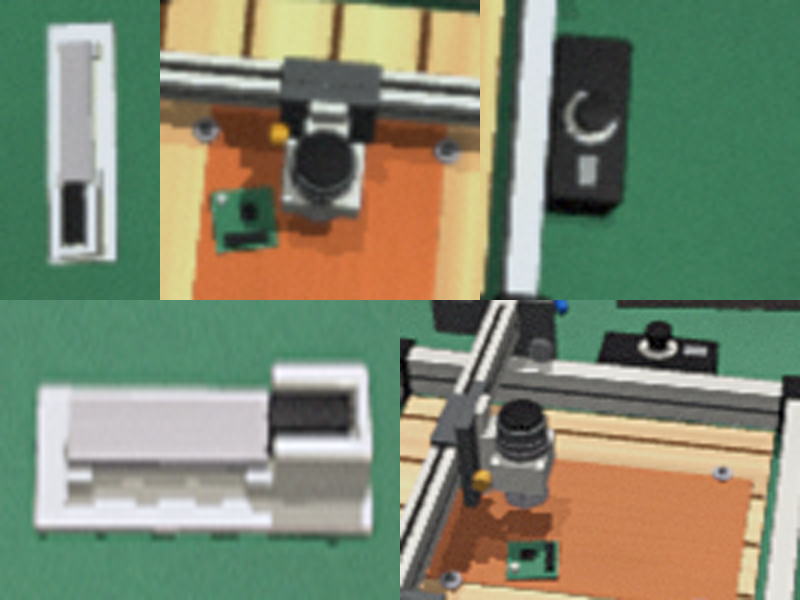

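The crops show the holder with the handle at the robot end and the blade pointing +x. The black head top is at about top (321,190) and side (281,218). The knob is at about top (399,233) and side (326,189). Now I'll measure these.

```bash
cat >> h.py <<'E'
def tri(c1,p1,c2,p2):
    o1,d1=ray(c1,p1);o2,d2=ray(c2,p2); t=np.linalg.lstsq(np.c_[d1,-d2],o2-o1,rcond=None)[0]
    a,b=o1+t[0]*d1,o2+t[1]*d2; return (a+b)/2,np.linalg.norm(a-b)
def blobs(im,mask,amin=30):
    cs,_=cv2.findContours(mask.astype(np.uint8),cv2.RETR_EXTERNAL,cv2.CHAIN_APPROX_NONE)
    return [c for c in cs if cv2.contourArea(c)>amin]
E
python3 - <<'E'
from h import *
t=dict(np.load('pics/top0.npz'));s=dict(np.load('pics/side0.npz'))
print('head',tri(t,(321.2,190.5),s,(281,218.3)));print('knob',tri(t,(399.2,233),s,(325.7,189.3)), onz(t,(399.2,233),.085),onz(s,(325.7,189.3),.085))
hsv=cv2.cvtColor(t['image'],cv2.COLOR_RGB2HSV); H,S,V=[hsv[:,:,i] for i in range(3)]
def rects(mask,roi,z,tag):
    m=np.zeros_like(mask);x,y,w,h=roi;m[y:y+h,x:x+w]=mask[y:y+h,x:x+w]
    cs=blobs(t['image'],m)
    if not cs:print(tag,'none');return
    c=max(cs,key=cv2.contourArea)
    pts=np.array([onz(t,p[0],z)[:2] for p in c],np.float32)*1000
    r=cv2.minAreaRect(pts);print(tag,np.round(r[0],1),np.round(r[1],1),round(r[2],1),'n',len(c)); 
rects((H<15)&(S>150)&(V>120),(270,150,110,130),.022,'board')
rects((V<75),(440,210,80,90),.002,'mat')
rects((S<60)&(V>120),(170,225,35,75),.004,'holder')
rects((S<60)&(V>80),(240,140,30,140),.055,'leftrail')
rects((V>150)&(S<60),(374,140,25,140),.055,'rightrail')
rects((S<60)&(V>150),(250,260,130,40),.055,'frontrail')
# rail edges
for y in (170,200,220,250,270):
    row=(V[y]>140)&(S[y]<60); 
    l=[x for x in range(235,275) if row[x]]; r=[x for x in range(370,400) if row[x]]
    print(y,l[:1],l[-1:],r[:1],r[-1:])
# screws: board heads
m=(S<70)&(V>110); 
for p in [(331.,182.),(391.5-0,187.)]: pass
for c in ((t),): pass
for uv in ((290.75,182.5),(351.5,187.5),(283.5,255.5),(345.5,261)): print('screw',onz(t,uv,.026))
for p in [(177.75,231),(194.75,231),(195,290.5),(178.5,290.5)]: print('hol',onz(t,p,.004))
for p in [(180.5,236),(189,236),(181.5,270),(187.3,270.5),(182,286.5),(187,286)]: print('gau',onz(t,p,.02))
E
```

```text
head (array([0.60713477, 0.04532027, 0.13083726]), np.float64(0.0009765772698296536))
knob (array([ 0.51349768, -0.15434089,  0.08060523]), np.float64(0.00041908050220091264)) [ 0.51279823 -0.15360917  0.085     ] [ 0.51293178 -0.14794118  0.085     ]
board [541.3  52. ] [159.4 230. ] 85.7 n 365
mat [ 470.9 -394.4] [204.8 166.3] 3.4 n 270
holder [447.8 400.3] [161.7  42.9] 3.6 n 150
leftrail [551.4 220.6] [ 29.9 253.6] 86.6 n 201
rightrail [ 514.6 -116.5] [ 19.9 226.4] 85.7 n 180
frontrail [396.5  63.3] [308.9  19.8] 85.6 n 255
170 [] [] [370] [389]
200 [251] [258] [382] [388]
220 [249] [256] [380] [387]
250 [245] [252] [378] [397]
270 [253] [256] [377] [384]
screw [0.6594812  0.12580837 0.026     ]
screw [ 0.64796684 -0.03772848  0.026     ]
screw [0.46031014 0.14037311 0.026     ]
screw [ 0.4481766  -0.02211336  0.026     ]
hol [0.52618976 0.4274472  0.004     ]
hol [0.52687396 0.38177115 0.004     ]
hol [0.36716754 0.37202666 0.004     ]
hol [0.36652102 0.41540962 0.004     ]
gau [0.50949179 0.41499937 0.02      ]
gau [0.50982905 0.39247439 0.02      ]
gau [0.41885425 0.40675677 0.02      ]
gau [0.41776403 0.39149788 0.02      ]
gau [0.37566997 0.40279127 0.02      ]
gau [0.3771656  0.38986025 0.02      ]
```

```bash
cat >> h.py <<'E'
def go(target,yaw,n=1):
    s=bot.read_state(); r=R.from_rotvec(s['tcp_rot']); d=r.inv().apply(np.array(target)-s['tool_pos'])
    q=R.from_rotvec([0,0,yaw*np.pi/180])*R.from_rotvec([np.pi,0,0])
    w=(r.inv()*q).as_rotvec()
    print('go',target,'shift',np.round(d/.25,3).tolist(),'turn',np.round(np.degrees(w)/45,4).tolist(),'rows>=',np.ceil(max(np.linalg.norm(d)/.0417,np.degrees(np.linalg.norm(w))/7.16)))
def wpose(s):
    T=np.eye(4);T[:3,:3]=R.from_rotvec(s['tcp_rot']).as_matrix();T[:3,3]=s['tool_pos'];return T
def wsnap(f):
    s=bot.read_state(); c=snap('wrist',f); c['T']=wpose(s)@c['mount']; np.savez(f'pics/{f}.npz',**{k:np.array(v) for k,v in c.items()}); return c
def wonz(c,uv,z):
    K=c['K'];dx=(uv[0]-K[0,2])/K[0,0];dy=(uv[1]-K[1,2])/K[1,1];t=np.hypot(dx,dy)
    v=np.array([dx/t*np.sin(t),dy/t*np.sin(t),np.cos(t)]) if t>0 else np.array([0,0,1.])
    d=c['T'][:3,:3]@v;o=c['T'][:3,3];return o+d*(z-o[2])/d[2]
def wproj(c,p):
    q=np.linalg.inv(c['T'])@np.r_[p,1.];t=np.arctan2(np.hypot(q[0],q[1]),q[2]);a=np.arctan2(q[1],q[0])
    return np.array([c['K'][0,2]+c['K'][0,0]*t*np.cos(a),c['K'][1,2]+c['K'][1,1]*t*np.sin(a)])
E
python3 - <<'E'
from h import *
go([.513,-.152,.18],-4.4)
E
```

```text
go [0.513, -0.152, 0.18] shift [1.867, -1.65, 0.204] turn [-0.0026, 0.0003, 0.3815] rows>= 15.0
```

>>> play_rows --rows '[[[0.93, -0.83, 0.1], [0, 0, 0.3815]], [[0.93, -0.83, 0.1], [0, 0, 0.3815]], [[0.93, -0.83, 0.1], [0, 0, 0.3815]], [[0.93, -0.83, 0.1], [0, 0, 0.3815]], [[0.93, -0.83, 0.1], [0, 0, 0.3815]], [[0.93, -0.83, 0.1], [0, 0, 0.3815]], [[0.93, -0.83, 0.1], [0, 0, 0.3815]], [[0.93, -0.83, 0.1], [0, 0, 0.3815]]]' --claw 0.3

```text
time: 0.77
tool_pos: [0.3314, -0.4004, 0.2052]
tcp_rot: [-3.136, 0.118, 0.0]
wrist_force: [0.7, 0.2, 0.3]
width: 0.645
grip_force: 0.0
```

```bash
python3 - <<'E'
from h import *
go([.513,-.152,.18],-4.4)
E
```

```text
go [0.513, -0.152, 0.18] shift [0.65, -1.045, 0.104] turn [-0.0038, 0.0005, 0.0022] rows>= 8.0
```

>>> play_rows --rows '[[[0.65, -1, 0.1], [0, 0, 0]], [[0.65, -1, 0.1], [0, 0, 0]], [[0.65, -1, 0.1], [0, 0, 0]], [[0.65, -1, 0.1], [0, 0, 0]], [[0.65, -1, 0.1], [0, 0, 0]], [[0.65, -1, 0.1], [0, 0, 0]], [[0.65, -1, 0.1], [0, 0, 0]], [[0.65, -1, 0.1], [0, 0, 0]], [[0.65, -1, 0.1], [0, 0, 0]], [[0.65, -1, 0.1], [0, 0, 0]]]'

```text
time: 1.6
tool_pos: [0.5108, -0.1676, 0.1807]
tcp_rot: [3.139, -0.118, -0.003]
wrist_force: [0.1, -0.9, 0.1]
width: 0.652
grip_force: 0.0
```

```bash
python3 - <<'E'
from h import *
c=wsnap('w1'); print(c['K'].tolist(),np.round(c['mount'],3).tolist(), bot.read_state()['tool_pos'])
for p in ([.513,-.152,.085],[.607,.046,.131]): print(wproj(c,p))
E
```

```text
[[371.64829954431775, 0.0, 320.57308782191285], [0.0, 371.64829954431775, 231.70515748117725], [0.0, 0.0, 1.0]] [[0.0, -0.961, -0.278, 0.073], [1.0, 0.0, 0.0, 0.0], [-0.0, -0.278, 0.961, -0.141], [0.0, 0.0, 0.0, 1.0]] [ 0.51049189 -0.16837303  0.18093787]
[296.81827811 235.76916903]
[ -2.25209216 143.4951249 ]
```

View pics/w1.png

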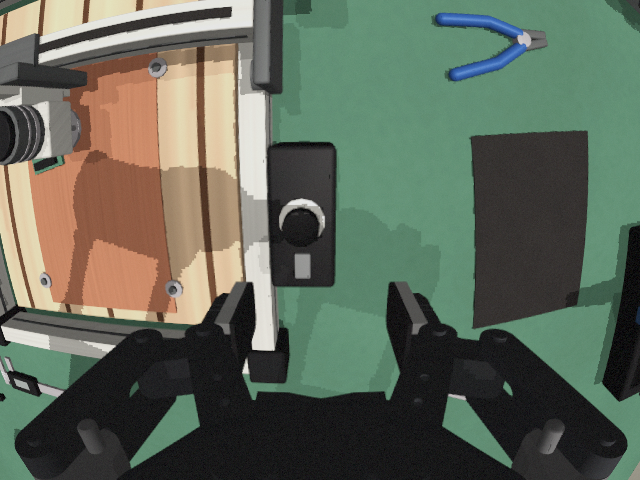

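The wrist view shows the knob at about (300,227), board screws at (158,68), (45,281) and (174,288), the mat at the right and the head at the left edge.

```bash
python3 - <<'E'
from h import *
c=dict(np.load('pics/w1.npz'))
for p in [(299.5,226),(302,222)]: print('knob',wonz(c,p,.085))
g=cv2.cvtColor(c['image'],cv2.COLOR_RGB2GRAY)
print(g[226,275:330].tolist()); print(g[195:260,300].tolist())
for p in [(158,68),(45,281),(174,288)]: print('scr',wonz(c,p,.026))
for p in [(472,137),(587,131),(578,305),(474,327)]: print('mat',wonz(c,p,.002))
go([.513,-.152,.066],-4.4)
E
```

```text
knob [ 0.51958927 -0.15439756  0.085     ]
knob [ 0.52218826 -0.15628976  0.085     ]
[34, 22, 33, 32, 109, 162, 115, 39, 33, 33, 32, 36, 24, 33, 26, 28, 22, 32, 31, 30, 27, 28, 28, 34, 32, 32, 32, 27, 30, 29, 24, 25, 34, 25, 30, 27, 27, 34, 24, 27, 19, 28, 29, 50, 94, 142, 143, 142, 182, 160, 55, 51, 46, 49, 50]
[57, 53, 57, 115, 215, 231, 230, 230, 230, 225, 169, 142, 78, 23, 16, 26, 31, 32, 35, 33, 36, 35, 32, 37, 33, 37, 32, 30, 29, 29, 31, 32, 22, 30, 29, 30, 25, 29, 24, 28, 30, 27, 32, 31, 29, 18, 25, 17, 23, 24, 19, 25, 39, 45, 42, 42, 41, 50, 76, 122, 150, 151, 150, 152, 150]
scr [ 0.64904756 -0.04252206  0.026     ]
scr [0.46442648 0.13507601 0.026     ]
scr [ 0.45358346 -0.02748093  0.026     ]
mat [ 0.56884259 -0.30878     0.002     ]
mat [ 0.57724624 -0.44652433  0.002     ]
mat [ 0.37847642 -0.46102078  0.002     ]
mat [ 0.37340837 -0.32059363  0.002     ]
go [0.513, -0.152, 0.066] shift [0.006, -0.066, 0.46] turn [0.0006, 0.0015, 0.0002] rows>= 3.0
```

>>> play_rows --rows '[[[0.01, -0.058, 0.15], [0, 0, 0]], [[0.01, -0.058, 0.3], [0, 0, 0]], [[0.01, -0.058, 0.4], [0, 0, 0]], [[0.01, -0.058, 0.45], [0, 0, 0]], [[0.01, -0.058, 0.46], [0, 0, 0]], [[0.01, -0.058, 0.46], [0, 0, 0]]]'

```text
time: 2.15
tool_pos: [0.5141, -0.1546, 0.066]
tcp_rot: [-3.139, 0.124, 0.002]
wrist_force: [-0.2, -1.0, 0.7]
width: 0.646
grip_force: 0.0
```

>>> play_rows --rows '[[[0, 0, 0], [0, 0, 0]], [[0, 0, 0], [0, 0, 0]], [[0, 0, 0], [0, 0, 0]], [[0, 0, 0], [0, 0, 0]], [[0, 0, 0], [0, 0, 0]], [[0, 0, 0], [0, 0, 0]]]' --claw -0.7 --newtons 30

```text
time: 2.65
tool_pos: [0.5167, -0.1541, 0.0687]
tcp_rot: [3.138, -0.12, 0.006]
wrist_force: [-0.7, 0.8, 6.2]
width: 0.279
grip_force: 29.5
```

>>> play_rows --rows '[[[0, 0, -0.012], [0, 0, 0]], [[0, 0, -0.024], [0, 0, 0]], [[0, 0, -0.036], [0, 0, 0]], [[0, 0, -0.048], [0, 0, 0]], [[0, 0, -0.052], [0, 0, 0]], [[0, 0, -0.052], [0, 0, 0]]]'

```text
time: 3.15
tool_pos: [0.5165, -0.154, 0.079]
tcp_rot: [3.138, -0.12, 0.006]
wrist_force: [8.0, -2.1, -10.0]
width: 0.282
grip_force: 32.6
```

>>> play_rows --rows '[[[0, 0, -0.005], [0, 0, 0]], [[0, 0, -0.005], [0, 0, 0]], [[0, 0, -0.005], [0, 0, 0]]]'

```text
time: 3.4
tool_pos: [0.5164, -0.154, 0.0791]
tcp_rot: [3.138, -0.121, 0.006]
wrist_force: [11.3, -3.5, -17.6]
width: 0.279
grip_force: 32.0
```

>>> play_rows --rows '[[[0, 0, 0], [0, 0, 0]], [[0, 0, 0], [0, 0, 0]], [[0, 0, 0], [0, 0, 0]], [[0, 0, -0.15], [0, 0, 0]], [[0, 0, -0.3], [0, 0, 0]], [[0, 0, -0.4], [0, 0, 0]]]' --claw 0.2

```text
time: 3.9
tool_pos: [0.5154, -0.1537, 0.1838]
tcp_rot: [3.139, -0.12, 0.003]
wrist_force: [0.6, -0.7, 0.3]
width: 0.599
grip_force: 0.0
```

```bash
python3 - <<'E'
from h import *
c=wsnap('w2'); g=cv2.cvtColor(c['image'],cv2.COLOR_RGB2GRAY); p=wproj(c,[.516,-.154,.095]);print(p)
x,y=int(p[0]),int(p[1]); cv2.imwrite('pics/w2c.png',cv2.resize(c['image'][y-50:y+60,x-60:x+80,::-1],None,fx=5,fy=5)); print(x-60,y-50)
go([.455,.401,.2],3.6)
E
```

```text
[320.80517978 240.03080623]
260 190
go [0.455, 0.401, 0.2] shift [-0.424, -2.197, -0.053] turn [0.0047, -0.0135, -0.1776] rows>= 14.0
```

View pics/w2c.png

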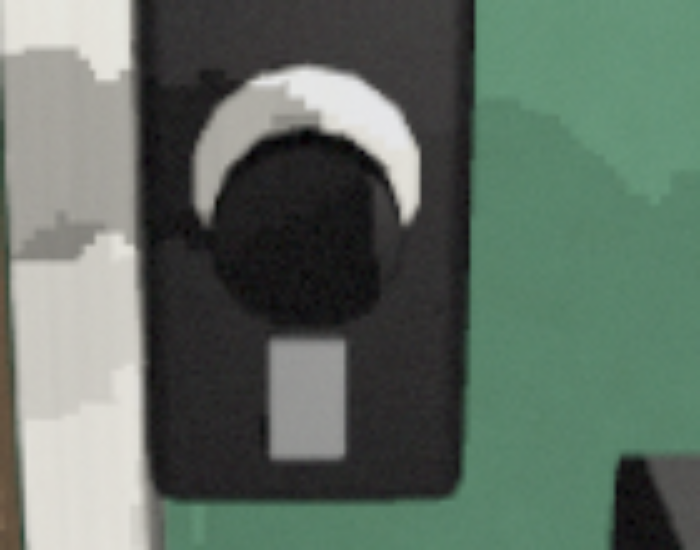

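The knob stands raised in the picture, with a white collar gap visible below it. Next I'll go to the holder.

>>> play_rows --rows '[[[-0.2, -1, -0.05], [0, 0, 0]], [[-0.2, -1, -0.05], [0, 0, 0]], [[-0.2, -1, -0.05], [0, 0, 0]], [[-0.2, -1, -0.05], [0, 0, 0]], [[-0.2, -1, -0.05], [0, 0, 0]], [[-0.2, -1, -0.05], [0, 0, 0]], [[-0.2, -1, -0.05], [0, 0, 0]]]'

```text
time: 4.53
tool_pos: [0.483, 0.1051, 0.1939]
tcp_rot: [-3.136, 0.113, -0.001]
wrist_force: [0.6, -0.2, -0.9]
width: 0.601
grip_force: 0.0
```

>>> play_rows --rows '[[[-0.19, -1, 0], [0, 0, 0]], [[-0.19, -1, 0], [0, 0, 0]], [[-0.19, -1, 0], [0, 0, 0]], [[-0.19, -1, 0], [0, 0, 0]], [[-0.19, -1, 0], [0, 0, 0]], [[-0.19, -1, 0], [0, 0, 0]], [[-0.19, -1, 0], [0, 0, 0]]]'

```text
time: 5.12
tool_pos: [0.455, 0.3582, 0.1935]
tcp_rot: [-3.136, 0.114, -0.0]
wrist_force: [-0.0, -0.4, 1.0]
width: 0.601
grip_force: 0.0
```

>>> play_rows --rows '[[[0, -0.2, 0.2], [0, 0, -0.1776]], [[0, -0.2, 0.2], [0, 0, -0.1776]], [[0, -0.2, 0.2], [0, 0, -0.1776]], [[0, -0.2, 0.2], [0, 0, -0.1776]], [[0, -0.2, 0.2], [0, 0, -0.1776]], [[0, -0.2, 0.2], [0, 0, -0.1776]]]'

```text
time: 5.62
tool_pos: [0.4607, 0.4016, 0.1444]
tcp_rot: [-3.139, -0.097, -0.002]
wrist_force: [-0.8, -0.5, -0.5]
width: 0.599
grip_force: 0.0
```

```bash
python3 - <<'E'
from h import *
c=wsnap('w3'); 
hsv=cv2.cvtColor(c['image'],cv2.COLOR_RGB2HSV)
for p in ([.4628,.4013,.019],[.512,.403,.014],[.38,.396,.03]): print(wproj(c,p))
go([.4628,.4013,.15],3.6)
E
```

```text
[320.82269126 223.33145849]
[322.65555188 156.33002585]
[321.05000952 328.24871749]
go [0.4628, 0.4013, 0.15] shift [0.008, 0.002, -0.021] turn [-0.0014, -0.0025, -0.0019] rows>= 1.0
```

View pics/w3.png

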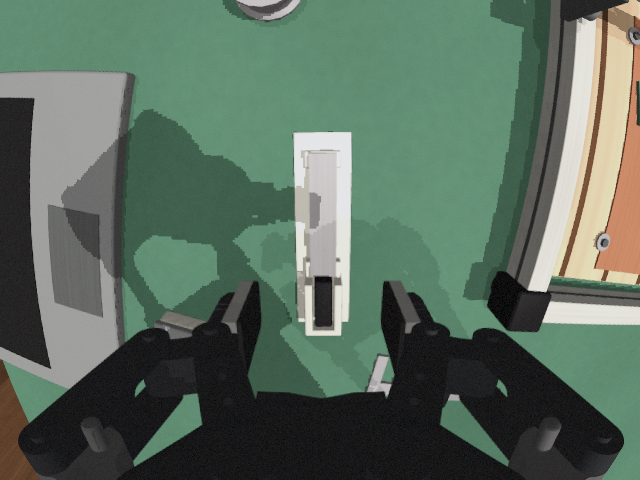

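The wrist view shows the gauge centred at column 322 and aligned with the tool. The blade tip is at row 152 and the handle is between the walls at rows 275 to 328.

```bash
python3 - <<'E'
from h import *
c=dict(np.load('pics/w3.npz'))
print('tip',wonz(c,(322,152),.019),'mid',wonz(c,(322,220),.019),'handle',wonz(c,(323,301),.03))
go([.459,.4008,.0125],3.6)
E
```

```text
tip [0.51547262 0.4037113  0.019     ] mid [0.46539935 0.40058751 0.019     ] handle [0.40449167 0.39602606 0.03      ]
go [0.459, 0.4008, 0.0125] shift [-0.009, 0.004, 0.529] turn [-0.0014, -0.0025, -0.0019] rows>= 4.0
```

>>> play_rows --rows '[[[-0.009, 0.004, 0.15], [0, 0, 0]], [[-0.009, 0.004, 0.3], [0, 0, 0]], [[-0.009, 0.004, 0.43], [0, 0, 0]], [[-0.009, 0.004, 0.5], [0, 0, 0]], [[-0.009, 0.004, 0.529], [0, 0, 0]], [[-0.009, 0.004, 0.529], [0, 0, 0]], [[-0.009, 0.004, 0.529], [0, 0, 0]]]'

```text
time: 6.25
tool_pos: [0.4588, 0.4015, 0.0123]
tcp_rot: [-3.139, -0.097, -0.003]
wrist_force: [0.1, 0.5, 0.3]
width: 0.598
grip_force: 0.0
```

>>> play_rows --rows '[[[0, 0, 0], [0, 0, 0]], [[0, 0, 0], [0, 0, 0]], [[0, 0, 0], [0, 0, 0]], [[0, 0, 0], [0, 0, 0]], [[0, 0, 0], [0, 0, 0]], [[0, 0, 0], [0, 0, 0]], [[0, 0, 0], [0, 0, 0]]]' --claw -0.8 --newtons 40

```text
time: 6.83
tool_pos: [0.4592, 0.4023, 0.0133]
tcp_rot: [-3.138, -0.099, -0.005]
wrist_force: [0.5, -1.6, 7.5]
width: 0.221
grip_force: 39.3
```

>>> play_rows --rows '[[[0, 0, -0.04], [0, 0, 0]], [[0, 0, -0.1], [0, 0, 0]], [[0, 0, -0.2], [0, 0, 0]], [[0, 0, -0.35], [0, 0, 0]], [[0, 0, -0.5], [0, 0, 0]], [[0, 0, -0.65], [0, 0, 0]], [[0, 0, -0.65], [0, 0, 0]], [[0, 0, -0.65], [0, 0, 0]]]'

```text
time: 7.5
tool_pos: [0.4597, 0.403, 0.1781]
tcp_rot: [-3.135, -0.098, -0.01]
wrist_force: [0.5, -0.4, -1.2]
width: 0.213
grip_force: 39.5
```

```bash
python3 - <<'E'
from h import *
c=wsnap('w4'); print(bot.read_state()['width'],bot.read_state()['grip_force'],bot.read_state()['wrist_force'])
cv2.imwrite('pics/w4c.png',cv2.resize(c['image'][60:480,200:440,::-1],None,fx=1.4,fy=1.4))
psi=np.radians(-4.4);F=np.array([.608,.0465]);ex=np.array([np.cos(psi),np.sin(psi)])
print(F-ex*.095)
t=np.load('pics/top0.npz'); print('circ',onz(t,(300.75,203.75),.026))
go([*(F-ex*.095),.18],-4.4)
E
```

```text
0.21561396644130443 39.491297006607056 [-0.70193522 -1.63858874 -0.57291068]
[0.51327999 0.05378831]
circ [0.60087304 0.09778966 0.026     ]
go [np.float64(0.5132799885384426), np.float64(0.05378830767204777), 0.18] shift [0.133, 1.403, -0.022] turn [-0.0026, -0.003, 0.1776] rows>= 9.0
```

View pics/w4c.png

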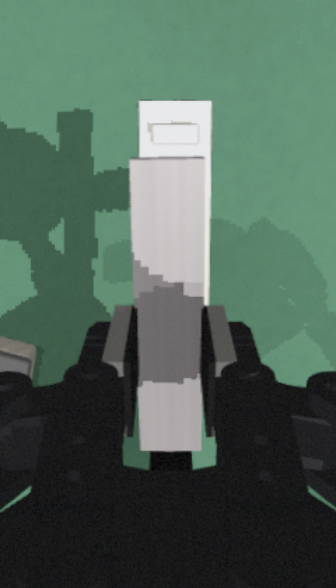

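The gauge is held firmly by the blade, with its tip at about pixel (320,172).

```bash
python3 - <<'E'
from h import *
c=dict(np.load('pics/w4.npz')); Ti=np.linalg.inv(c['T']@np.linalg.inv(c['mount']))
z=.178+.006
for uv in [(293,173),(346,172),(300.5,381.5),(344,381.5)]:
    p=wonz(c,uv,z); print((Ti@np.r_[p,1])[:3]*1000)
E
```

```text
[55.67934394 -9.79689652 -5.43263812]
[56.05702306  9.64595938 -5.52594146]
[-37.85278008  -8.8427452   -6.06965125]
[-37.80656655  11.03957474  -6.16736203]
```

>>> play_rows --rows '[[[0.06, 0.7, -0.1], [0, 0, 0]], [[0.06, 0.7, -0.1], [0, 0, 0]], [[0.06, 0.7, -0.1], [0, 0, 0]], [[0.06, 0.7, -0.1], [0, 0, 0]], [[0.06, 0.7, -0.1], [0, 0, 0]], [[0.06, 0.7, -0.1], [0, 0, 0]]]'

```text
time: 8.05
tool_pos: [0.4828, 0.2243, 0.1967]
tcp_rot: [3.139, 0.092, -0.004]
wrist_force: [0.1, 0.2, -1.3]
width: 0.214
grip_force: 39.6
```

>>> play_rows --rows '[[[0.01, 0.68, 0], [0, 0, 0.1776]], [[0.01, 0.68, 0], [0, 0, 0.1776]], [[0.01, 0.68, 0], [0, 0, 0.1776]], [[0.01, 0.68, 0], [0, 0, 0.1776]], [[0.01, 0.68, 0], [0, 0, 0.1776]], [[0.01, 0.68, 0], [0, 0, 0.1776]], [[0.01, 0.68, 0], [0, 0, 0.1776]]]'

```text
time: 8.63
tool_pos: [0.4962, 0.0589, 0.197]
tcp_rot: [-3.138, 0.122, 0.004]
wrist_force: [-0.4, 0.7, -1.4]
width: 0.22
grip_force: 39.8
```

```bash
python3 - <<'E'
from h import *
c=wsnap('w5')
for p in ([.608,.0465,.131],[.6089,.1283,.026],[.649,-.04,.026],[.4603,.138,.026],[.45,-.024,.026]): print(wproj(c,p))
E
```

```text
[327.25429398  55.98957322]
[227.8468611   88.64068047]
[422.95691357  29.87686361]
[236.93726641 256.71835376]
[415.19766835 254.28327144]
```

View pics/w5.png

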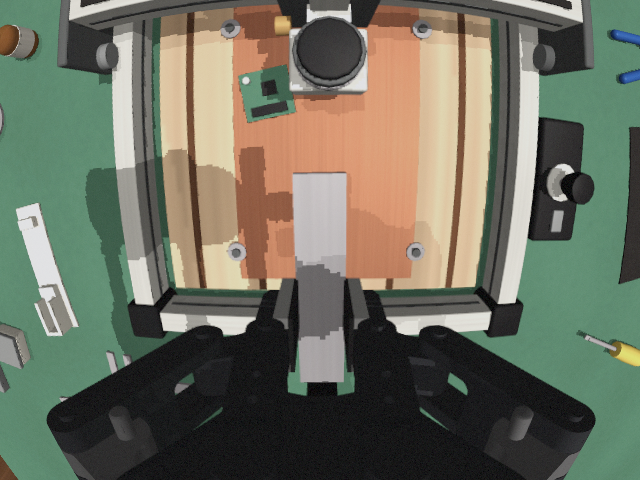

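The wrist view shows the head top at about (330,50), screws at (230,29), (423,29), (237,252) and (416,252), and the circuit at (267,93). The blade points straight at the head.

```bash
python3 - <<'E'
from h import *
c=dict(np.load('pics/w5.npz')); g=cv2.cvtColor(c['image'],cv2.COLOR_RGB2GRAY)
m=np.zeros(g.shape,np.uint8); roi=(g[14:95,292:372]<62); m[14:95,292:372]=cv2.morphologyEx(roi.astype(np.uint8),cv2.MORPH_OPEN,np.ones((5,5)))
cc=max(blobs(g,m),key=cv2.contourArea); e=cv2.fitEllipse(cc); print(e, cv2.boundingRect(cc))
print('head',wonz(c,e[0],.131))
S=[wonz(c,p,.026)[:2] for p in [(230,29),(423,29),(237,252),(416,252)]]; print(np.round(S,4))
print('mid',(S[0]+S[1])/2,(S[2]+S[3])/2, 'yaw',np.degrees(np.arctan2(*((S[0]+S[1])-(S[2]+S[3]))[::-1])))
# board edges at two rows
hsv=cv2.cvtColor(c['image'],cv2.COLOR_RGB2HSV)
o=(hsv[:,:,0]<12)&(hsv[:,:,1]>110)
for y in (110,140,200,215):
    x=np.where(o[y,200:440])[0]+200; a,b=wonz(c,(x[0],y),.022),wonz(c,(x[-1],y),.022); print(y,x[0],x[-1],a,b,(a+b)/2)
print(bot.read_state()['tool_pos'])
E
```

```text
((320.0516052246094, 43.17626953125), (40.27742004394531, 66.55944061279297), 38.254669189453125) (297, 18, 56, 60)
head [0.6157237  0.04984679 0.131     ]
[[ 0.6615  0.1227]
 [ 0.6498 -0.0401]
 [ 0.4648  0.1373]
 [ 0.4521 -0.0247]]
mid [0.65564907 0.04128285] [0.4584801  0.05625343] yaw -4.342003200816775
110 234 416 [0.59013637 0.1255136  0.022     ] [ 0.57851738 -0.02921143  0.022     ] [0.58432688 0.04815109 0.022     ]
140 235 390 [0.5641768  0.12720032 0.022     ] [ 0.55343085 -0.00483896  0.022     ] [0.55880383 0.06118068 0.022     ]
200 237 414 [0.51158549 0.13158476 0.022     ] [ 0.49961601 -0.0242301   0.022     ] [0.50560075 0.05367733 0.022     ]
215 237 414 [0.49807059 0.13337828 0.022     ] [ 0.48592675 -0.02400256  0.022     ] [0.49199867 0.05468786 0.022     ]
[0.49621766 0.05939687 0.19725308]
```

```bash
python3 - <<'E'
from h import *
c=dict(np.load('pics/w5.npz')); print(wonz(c,(331,51),.131))
go([.5143,.0535,.06],-5.05); go([.5143,.0535,.0225],-5.05)
E
```

```text
[0.61073663 0.04423114 0.131     ]
go [0.5143, 0.0535, 0.06] shift [0.075, 0.018, 0.549] turn [-0.001, 0.0026, 0.0151] rows>= 4.0
go [0.5143, 0.0535, 0.0225] shift [0.075, 0.019, 0.699] turn [-0.001, 0.0026, 0.0151] rows>= 5.0
```

>>> play_rows --rows '[[[0.075, 0.018, 0.15], [0, 0, 0.015]], [[0.075, 0.018, 0.3], [0, 0, 0.015]], [[0.075, 0.018, 0.45], [0, 0, 0.015]], [[0.075, 0.018, 0.55], [0, 0, 0.015]], [[0.075, 0.018, 0.62], [0, 0, 0.015]], [[0.075, 0.018, 0.66], [0, 0, 0.015]], [[0.075, 0.018, 0.68], [0, 0, 0.015]], [[0.075, 0.018, 0.69], [0, 0, 0.015]], [[0.075, 0.018, 0.695], [0, 0, 0.015]], [[0.075, 0.018, 0.695], [0, 0, 0.015]]]'

```text
time: 9.52
tool_pos: [0.5163, 0.0525, 0.0256]
tcp_rot: [-3.138, 0.138, -0.003]
wrist_force: [-0.8, 0.1, -0.1]
width: 0.214
grip_force: 39.8
```

>>> play_rows --rows '[[[0, 0, 0.006], [0, 0, 0]], [[0, 0, 0.011], [0, 0, 0]], [[0, 0, 0.014], [0, 0, 0]], [[0, 0, 0.014], [0, 0, 0]], [[0, 0, 0.014], [0, 0, 0]]]'

```text
time: 9.93
tool_pos: [0.516, 0.052, 0.0223]
tcp_rot: [-3.138, 0.14, -0.003]
wrist_force: [-1.7, -0.2, 5.4]
width: 0.212
grip_force: 43.5
```

>>> play_rows --rows '[[[0, 0, 0], [0, 0, 0]], [[0, 0, 0], [0, 0, 0]], [[0, 0, 0], [0, 0, 0]], [[0, 0, -0.05], [0, 0, 0]], [[0, 0, -0.15], [0, 0, 0]], [[-0.1, 0, -0.3], [0, 0, 0]], [[-0.236, 0, -0.4], [0, 0, 0]], [[-0.236, 0, -0.4], [0, 0, 0]], [[-0.236, 0, -0.4], [0, 0, 0]]]' --claw 0.1

```text
time: 10.68
tool_pos: [0.4565, 0.0575, 0.1229]
tcp_rot: [-3.138, 0.139, -0.007]
wrist_force: [-0.8, -0.0, -0.6]
width: 0.551
grip_force: 0.0
```

```bash
python3 - <<'E'
from h import *
c=wsnap('w6'); print(bot.read_state()['tool_pos'])
cv2.imwrite('pics/w6c.png',cv2.resize(c['image'][0:330,180:460,::-1],None,fx=1.8,fy=1.8))
E
```

```text
[0.45663467 0.05733    0.12163712]
```

View pics/w6c.png

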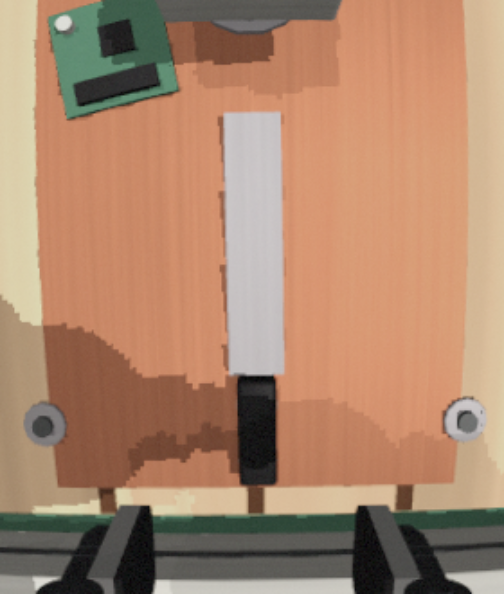

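The blade lies flat and straight on the board's middle line, with its tip at crop (252,113), the handle at crop (257,430) and the foot cone's lower edge at crop (250,33). I'll convert these to positions.

```bash
python3 - <<'E'
from h import *
c=dict(np.load('pics/w6.npz')); P=lambda u,v,z:wonz(c,(180+u/1.8,v/1.8),z)
tip=(P(224,113,.027)+P(281,113,.027))/2; rear=(P(229,374,.027)+P(284,374,.027))/2
print('tip',tip,'rear',rear,'len',np.linalg.norm(tip-rear),'yaw',np.degrees(np.arctan2(*(tip-rear)[1::-1])))
print('handle top',P(257,484,.038),P(256.5,377,.038))
print('screws',P(45,424,.026),P(464,420,.026))
for z in (.036,.045): print('foot front edge',z,P(250,33,z))
go([.456,.0575,.026],-4.8)
E
```

```text
tip [0.57061627 0.04759324 0.027     ] rear [0.47695817 0.05442    0.027     ] len 0.09390656976824001 yaw -4.168929936554713
handle top [0.43867683 0.05761533 0.038     ] [0.47826331 0.05435816 0.038     ]
screws [0.46486076 0.13698693 0.026     ] [ 0.45231272 -0.0234051   0.026     ]
foot front edge 0.036 [0.59785412 0.04602259 0.036     ]
foot front edge 0.045 [0.59510819 0.0462202  0.045     ]
go [0.456, 0.0575, 0.026] shift [-0.004, -0.0, 0.383] turn [-0.0004, -0.0032, -0.0058] rows>= 3.0
```

>>> play_rows --rows '[[[0.002, 0.004, 0.13], [0, 0, -0.02]], [[0.002, 0.004, 0.25], [0, 0, -0.02]], [[0.002, 0.004, 0.34], [0, 0, -0.02]], [[0.002, 0.004, 0.375], [0, 0, -0.02]], [[0.002, 0.004, 0.387], [0, 0, -0.02]], [[0.002, 0.004, 0.387], [0, 0, -0.02]], [[0.002, 0.004, 0.387], [0, 0, -0.02]]]'

```text
time: 11.32
tool_pos: [0.4578, 0.0562, 0.0247]
tcp_rot: [-3.139, 0.115, -0.001]
wrist_force: [0.7, -0.1, 0.2]
width: 0.552
grip_force: 0.0
```

>>> play_rows --rows '[[[0, 0, 0], [0, 0, 0]], [[0, 0, 0], [0, 0, 0]], [[0, 0, 0], [0, 0, 0]], [[0, 0, 0], [0, 0, 0]], [[0, 0, 0], [0, 0, 0]], [[0, 0, 0], [0, 0, 0]], [[0, 0, 0], [0, 0, 0]]]' --claw -0.9 --newtons 30

```text
time: 11.9
tool_pos: [0.4581, 0.0563, 0.0256]
tcp_rot: [-3.139, 0.114, -0.004]
wrist_force: [0.2, 0.6, 5.4]
width: 0.151
grip_force: 31.7
```

```bash
python3 - <<'E'
from h import *
s=bot.read_state(); print(s['tool_pos'],s['width'],s['wrist_force'],np.degrees(2*np.arctan2(s['tcp_rot'][1],s['tcp_rot'][0])))
c=wsnap('w7'); a=c['image'][0:330,180:460]; cv2.imwrite('pics/w7c.png',a[:,:,::-1])
# bright blade mask
hsv=cv2.cvtColor(c['image'],cv2.COLOR_RGB2HSV); m=(hsv[:,:,1]<45)&(hsv[:,:,2]>100)
for y in range(20,300,20):
    x=np.where(m[y,270:370])[0]+270; print(y,(x[0],x[-1],len(x)) if len(x) else None,end=' ')
E
```

```text
[0.45806849 0.05632827 0.02562789] 0.15104568562162307 [0.17147763 0.6481453  5.35589572] 355.8224739906409
20 None 40 (np.int64(295), np.int64(347), 53) 60 (np.int64(294), np.int64(347), 54) 80 (np.int64(294), np.int64(347), 54) 100 (np.int64(294), np.int64(347), 54) 120 (np.int64(294), np.int64(347), 54) 140 (np.int64(294), np.int64(347), 54) 160 (np.int64(295), np.int64(346), 52) 180 (np.int64(295), np.int64(346), 52) 200 (np.int64(295), np.int64(346), 52) 220 (np.int64(296), np.int64(345), 50) 240 (np.int64(296), np.int64(345), 50) 260 (np.int64(297), np.int64(345), 49) 280 None
```

>>> play_rows --rows '[[[0, 0, -0.003], [0, 0, 0]], [[0.02, 0, -0.003], [0, 0, 0]], [[0.04, 0, -0.003], [0, 0, 0]], [[0.06, 0, -0.003], [0, 0, 0]], [[0.08, 0, -0.003], [0, 0, 0]], [[0.1, 0, -0.003], [0, 0, 0]], [[0.12, 0, -0.003], [0, 0, 0]], [[0.14, 0, -0.003], [0, 0, 0]]]'

```text
time: 12.62
tool_pos: [0.4891, 0.0539, 0.0256]
tcp_rot: [3.139, -0.115, -0.009]
wrist_force: [-10.6, 1.5, 14.7]
width: 0.156
grip_force: 32.9
```

>>> play_rows --rows '[[[0.02, 0, 0], [0, 0, 0]], [[0.04, 0, 0], [0, 0, 0]], [[0.06, 0, 0], [0, 0, 0]], [[0.08, 0, 0], [0, 0, 0]], [[0.1, 0, 0], [0, 0, 0]], [[0.1, 0, 0], [0, 0, 0]], [[0.1, 0, 0], [0, 0, 0]]]'

```text
time: 13.2
tool_pos: [0.5166, 0.0519, 0.0256]
tcp_rot: [-3.139, 0.115, 0.001]
wrist_force: [-2.8, 0.9, 6.6]
width: 0.148
grip_force: 31.9
```

```bash
python3 - <<'E'
from h import *
c0=dict(np.load('pics/w7.npz'));c=wsnap('w8')
for k in (c0,c):
    hsv=cv2.cvtColor(k['image'],cv2.COLOR_RGB2HSV); m=(hsv[:,:,1]<45)&(hsv[:,:,2]>60)
    col=np.where(m[:,320])[0]; print(col.min(),col.max(),len(col)); print(hsv[255:285:2,320,2].tolist())
    r=m[200]; x=np.where(r[270:370])[0]+270; print(x[0],x[-1])
E
```

```text
22 397 259
[189, 190, 171, 170, 15, 9, 18, 13, 19, 15, 20, 27, 21, 23, 19]
295 346
10 262 211
[193, 180, 152, 109, 16, 15, 12, 18, 17, 16, 16, 19, 26, 24, 24]
295 346
```

>>> play_rows --rows '[[[0, 0, 0], [0, 0, 0]], [[0, 0, 0], [0, 0, 0]], [[0, 0, 0], [0, 0, 0]], [[0, 0, -0.02], [0, 0, 0]], [[-0.02, 0, -0.1], [0, 0, 0]], [[-0.2, 0, -0.25], [0, 0, 0]], [[-0.3, 0, -0.4], [0, 0, 0]], [[-0.3, 0, -0.5], [0, 0, 0]], [[-0.3, 0, -0.5], [0, 0, 0]], [[-0.3, 0, -0.5], [0, 0, 0]]]' --claw 0.0

```text
time: 14.08
tool_pos: [0.4437, 0.0576, 0.1536]
tcp_rot: [-3.139, 0.114, -0.012]
wrist_force: [-0.4, 0.5, -0.2]
width: 0.499
grip_force: 0.0
```

```bash
python3 - <<'E'
from h import *
c=wsnap('w9'); t=snap('top','top1'); s=snap('side','side1')
cr=lambda im,x,y,w,h,W,H:cv2.resize(im[y:y+h,x:x+w,::-1],(W,H),interpolation=cv2.INTER_CUBIC)
cv2.imwrite('pics/m9.png',np.hstack([cr(c['image'],180,0,280,420,400,600),np.vstack([cr(s['image'],240,190,120,90,400,300),cr(t['image'],280,160,80,60,400,300)])]))
E
```

```text
(no output)
```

View pics/m9.png

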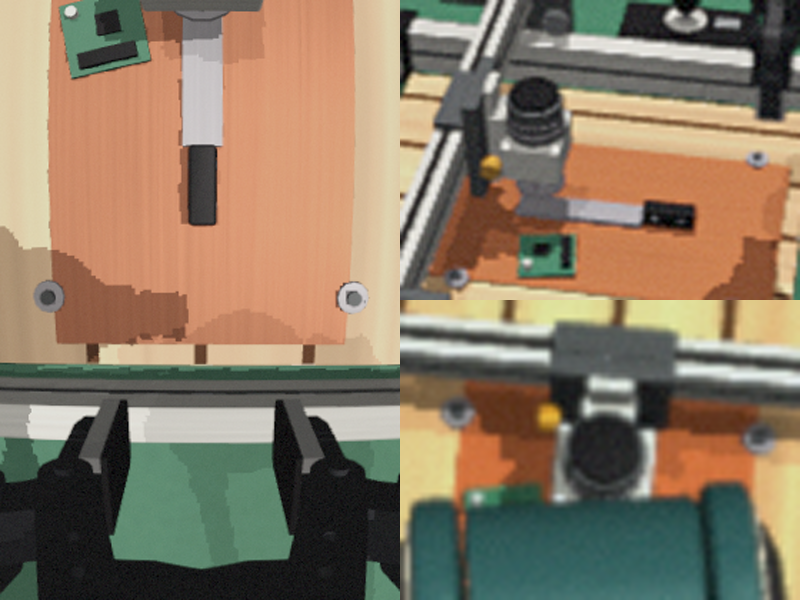

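That was the tenth and last picture. The blade runs under the foot, its tip shows past it at side-crop (518,213), and the circuit is untouched. I'll check the numbers, and from here on rely on measurements without viewing.

```bash
python3 - <<'E'
from h import *
s=dict(np.load('pics/side1.npz'));t=dict(np.load('pics/top1.npz'));c=dict(np.load('pics/w9.npz'))
S=lambda u,v:(240+(u-400)*.3,190+v*.3)
print('tip side',onz(s,S(518,213),.024),'blade/handle side',onz(s,S(643,212),.027))
print('screw side',onz(s,S(757,159),.026),onz(s,S(457,276),.026))
print('foot bottom side mid',onz(s,S(538,196),.036))
W=lambda u,v:(180+u*.7,v*.7)
print('junction wrist',wonz(c,W(202,147),.0325),'handle rear',wonz(c,W(203,225),.038))
print('screws wrist',wonz(c,W(49,297),.026),wonz(c,W(353,297),.026))
print('foot rim front wrist',wonz(c,W(203,20),.045))
tt=(280+(604-400)/5,160+(452-300)/5); print('head top tri',tri(t,tt,s,S(536,95)),onz(t,tt,.131),onz(s,S(536,95),.131))
go([.611,.0455,.2],-4.2)
E
```

```text
tip side [0.62524412 0.0560275  0.024     ] blade/handle side [0.53131552 0.05072765 0.027     ]
screw side [ 0.44762937 -0.01785193  0.026     ] [0.65837328 0.12688478 0.026     ]
foot bottom side mid [0.61043025 0.04899842 0.036     ]
junction wrist [0.5339265  0.05050465 0.0325    ] handle rear [0.49573548 0.05279338 0.038     ]
screws wrist [0.4640433  0.13723673 0.026     ] [ 0.45235101 -0.02423123  0.026     ]
foot rim front wrist [0.59527459 0.04559379 0.045     ]
head top tri (array([0.60740011, 0.04631039, 0.13097999]), np.float64(0.0008500584204159402)) [0.60783668 0.04628856 0.131     ] [0.60696031 0.04650387 0.131     ]
go [0.611, 0.0455, 0.2] shift [0.681, -0.003, -0.205] turn [0.0003, 0.002, 0.0004] rows>= 5.0
```

>>> play_rows --rows '[[[0, 0, -0.15], [0, 0, 0]], [[0.2, 0, -0.2], [0, 0, 0]], [[0.4, 0, -0.2], [0, 0, 0]], [[0.55, 0, -0.2], [0, 0, 0]], [[0.67, 0, -0.2], [0, 0, 0]], [[0.67, 0, -0.2], [0, 0, 0]], [[0.67, 0, -0.2], [0, 0, 0]], [[0.67, 0, -0.1], [0, 0, 0]], [[0.67, 0, 0], [0, 0, 0]], [[0.67, 0, 0.04], [0, 0, 0]], [[0.67, 0, 0.04], [0, 0, 0]], [[0.67, 0, 0.04], [0, 0, 0]]]' --claw -1

```text
time: 15.23
tool_pos: [0.6073, 0.0452, 0.1392]
tcp_rot: [3.139, -0.114, -0.004]
wrist_force: [-0.0, 0.2, 0.6]
width: 0.006
grip_force: 0.0
```

```bash
python3 - <<'E'
from h import *
print(bot.read_state()['wrist_force'],bot.read_state()['width']);go([.609,.0458,.131],-4.2)
E
```

```text
[-0.03382858  0.23504844  0.61415858] 0.005603642098431337
go [0.609, 0.0458, 0.131] shift [0.007, -0.003, 0.033] turn [0.0003, 0.0036, 0.0007] rows>= 1.0
```

>>> play_rows --rows '[[[0.006, 0, 0.01], [0, 0, 0]], [[0.006, 0, 0.02], [0, 0, 0]], [[0.006, 0, 0.028], [0, 0, 0]], [[0.006, 0, 0.034], [0, 0, 0]], [[0.006, 0, 0.04], [0, 0, 0]], [[0.006, 0, 0.046], [0, 0, 0]], [[0.006, 0, 0.046], [0, 0, 0]]]'

```text
time: 15.82
tool_pos: [0.6111, 0.0451, 0.1297]
tcp_rot: [-3.139, 0.114, -0.003]
wrist_force: [0.1, 0.9, 4.4]
width: -0.0
grip_force: 2.1
```

>>> play_rows --rows '[[[0, 0, 0.004], [0, 0, 0]], [[0, 0, 0.008], [0, 0, 0]], [[0, 0, 0.012], [0, 0, 0]], [[0, 0, 0.012], [0, 0, 0]]]'

```text
time: 16.15
tool_pos: [0.6111, 0.0451, 0.1265]
tcp_rot: [-3.139, 0.115, -0.003]
wrist_force: [-0.6, -0.8, 4.2]
width: 0.001
grip_force: 2.3
```

>>> play_rows --rows '[[[0, 0, 0.003], [0, 0, 0]], [[0, 0, 0.006], [0, 0, 0]], [[0, 0, 0.006], [0, 0, 0]]]'

```text
time: 16.4
tool_pos: [0.6111, 0.0451, 0.1248]
tcp_rot: [-3.139, 0.114, -0.003]
wrist_force: [0.4, 0.7, 5.1]
width: -0.001
grip_force: 2.4
```

>>> play_rows --rows '[[[0, 0, 0.004], [0, 0, 0]], [[0, 0, 0.006], [0, 0, 0]], [[0, 0, 0.006], [0, 0, 0]]]'

```text
time: 16.65
tool_pos: [0.6111, 0.0451, 0.1231]
tcp_rot: [-3.139, 0.115, -0.003]
wrist_force: [1.3, 0.4, 5.2]
width: -0.004
grip_force: 2.4
```

>>> play_rows --rows '[[[0, 0, 0.002], [0, 0, 0]], [[0, 0, 0.003], [0, 0, 0]], [[0, 0, 0.003], [0, 0, 0]]]'

```text
time: 16.9
tool_pos: [0.611, 0.0451, 0.1223]
tcp_rot: [-3.139, 0.114, -0.003]
wrist_force: [1.7, 0.9, 4.8]
width: 0.002
grip_force: 2.5
```

>>> play_rows --rows '[[[0, 0, 0.002], [0, 0, 0]], [[0, 0, 0.003], [0, 0, 0]], [[0, 0, 0.003], [0, 0, 0]]]'

```text
time: 17.15
tool_pos: [0.6111, 0.0451, 0.122]
tcp_rot: [-3.139, 0.115, -0.003]
wrist_force: [0.6, 0.5, 7.6]
width: 0.001
grip_force: 3.7
```

>>> play_rows --rows '[[[0, 0, 0.002], [0, 0, 0]], [[0, 0, 0.003], [0, 0, 0]], [[0, 0, 0.003], [0, 0, 0]]]'

```text
time: 17.4
tool_pos: [0.6111, 0.0451, 0.1216]
tcp_rot: [-3.139, 0.114, -0.003]
wrist_force: [0.2, 0.1, 8.9]
width: 0.002
grip_force: 4.5
```

>>> play_rows --rows '[[[0, 0, 0.002], [0, 0, 0]], [[0, 0, 0.003], [0, 0, 0]], [[0, 0, 0.003], [0, 0, 0]]]'

```text
time: 17.65
tool_pos: [0.6111, 0.0451, 0.121]
tcp_rot: [-3.139, 0.114, -0.003]
wrist_force: [-0.6, 0.6, 9.2]
width: 0.001
grip_force: 4.9
```

>>> play_rows --rows '[[[0, 0, -0.04], [0, 0, 0]], [[0, 0, -0.15], [0, 0, 0]], [[0, 0, -0.28], [0, 0, 0]], [[-0.15, 0, -0.28], [0, 0, 0]], [[-0.3, 0, -0.28], [0, 0, 0]], [[-0.38, 0, -0.28], [0, 0, 0]], [[-0.38, 0, -0.28], [0, 0, 0]], [[-0.38, 0, -0.28], [0, 0, 0]]]'

```text
time: 18.32
tool_pos: [0.5138, 0.0519, 0.1888]
tcp_rot: [3.139, -0.114, -0.003]
wrist_force: [0.1, -0.2, -0.1]
width: -0.005
grip_force: 0.0
```

```bash
python3 - <<'E'
from h import *
s=snap('side','side2'); s1=dict(np.load('pics/side1.npz'))
c=wsnap('w10')
g=c['image'].max(2)
# handle black blob centre in wrist view
p=wproj(c,[.5153,.052,.038]); print('pred',p)
x,y=p.astype(int); m=np.zeros(g.shape,np.uint8); m[y-50:y+50,x-30:x+30]=g[y-50:y+50,x-30:x+30]<60
for b in blobs(g,m,50): r=cv2.minAreaRect(b); print(r, wonz(c,r[0],.038))
go([.5158,.052,.0250],-4.2)
E
```

```text
pred [320.28659724 217.13184701]
((320.0, 214.5), (47.0, 16.0), 90.0) [0.51750418 0.05207148 0.038     ]
go [0.5158, 0.052, 0.025] shift [-0.0, -0.001, 0.657] turn [0.0002, 0.0002, 0.0005] rows>= 4.0
```

>>> play_rows --rows '[[[0, 0, 0], [0, 0, 0]], [[0, 0, 0], [0, 0, 0]], [[0, 0, 0.15], [0, 0, 0]], [[0, 0, 0.3], [0, 0, 0]], [[0, 0, 0.45], [0, 0, 0]], [[0, 0, 0.57], [0, 0, 0]], [[0, 0, 0.63], [0, 0, 0]], [[0, 0, 0.655], [0, 0, 0]], [[0, 0, 0.655], [0, 0, 0]], [[0, 0, 0.655], [0, 0, 0]]]' --claw 0

```text
time: 19.25
tool_pos: [0.5166, 0.0519, 0.0262]
tcp_rot: [-3.139, 0.115, -0.001]
wrist_force: [0.0, -0.4, 0.0]
width: 0.501
grip_force: 0.0
```

>>> play_rows --rows '[[[0, 0, 0], [0, 0, 0]], [[0, 0, 0], [0, 0, 0]], [[0, 0, 0], [0, 0, 0]], [[0, 0, 0], [0, 0, 0]], [[0, 0, 0], [0, 0, 0]], [[0, 0, 0], [0, 0, 0]]]' --claw -0.9 --newtons 40

```text
time: 19.75
tool_pos: [0.5174, 0.052, 0.0277]
tcp_rot: [-3.139, 0.114, -0.006]
wrist_force: [-0.3, 0.2, 5.7]
width: 0.151
grip_force: 41.5
```

>>> play_rows --rows '[[[0, 0, -0.005], [0, 0, 0]], [[0, 0, -0.006], [0, 0, 0]], [[-0.01, 0, -0.006], [0, 0, 0]], [[-0.02, 0, -0.006], [0, 0, 0]], [[-0.03, 0, -0.006], [0, 0, 0]], [[-0.04, 0, -0.006], [0, 0, 0]]]'

```text
time: 20.25
tool_pos: [0.5078, 0.0527, 0.028]
tcp_rot: [-3.139, 0.114, -0.008]
wrist_force: [6.6, -1.4, -2.4]
width: 0.146
grip_force: 40.4
```

>>> play_rows --rows '[[[-0.01, 0, 0], [0, 0, 0]], [[-0.02, 0, 0], [0, 0, 0]], [[-0.03, 0, 0], [0, 0, 0]]]'

```text
time: 20.5
tool_pos: [0.5004, 0.0532, 0.0281]
tcp_rot: [-3.139, 0.114, -0.008]
wrist_force: [6.8, 0.2, -2.3]
width: 0.149
grip_force: 40.5
```

>>> play_rows --rows '[[[-0.01, 0, 0], [0, 0, 0]], [[-0.02, 0, 0], [0, 0, 0]], [[-0.03, 0, 0], [0, 0, 0]], [[-0.05, 0, 0], [0, 0, 0]], [[-0.07, 0, 0], [0, 0, 0]], [[-0.1, 0, 0], [0, 0, 0]], [[-0.13, 0, 0], [0, 0, 0]], [[-0.17, 0, 0], [0, 0, 0]], [[-0.18, 0, 0], [0, 0, 0]], [[-0.18, 0, 0], [0, 0, 0]]]'

```text
time: 21.33
tool_pos: [0.4521, 0.0566, 0.0277]
tcp_rot: [-3.139, 0.114, 0.0]
wrist_force: [-0.5, 1.1, 6.0]
width: 0.146
grip_force: 41.5
```

>>> play_rows --rows '[[[0, 0, -0.1], [0, 0, 0]], [[0, 0, -0.25], [0, 0, 0]], [[0, 0, -0.4], [0, 0, 0]], [[0, 0, -0.55], [0, 0, 0]], [[-0.06, 0.1, -0.55], [0, 0, 0]], [[-0.06, 0.25, -0.55], [0, 0, 0]], [[-0.06, 0.4, -0.55], [0, 0, 0]], [[-0.06, 0.55, -0.55], [0, 0, 0]], [[-0.06, 0.7, -0.55], [0, 0, 0]], [[-0.06, 0.85, -0.55], [0, 0, 0]], [[-0.06, 1, -0.55], [0, 0, 0]], [[-0.06, 1, -0.55], [0, 0, 0]], [[-0.06, 1, -0.55], [0, 0, 0]]]'

```text
time: 22.42
tool_pos: [0.4178, -0.1924, 0.1634]
tcp_rot: [-3.137, 0.121, 0.006]
wrist_force: [0.6, 0.2, -0.7]
width: 0.148
grip_force: 40.7
```

```bash
python3 - <<'E'
from h import *
c=wsnap('w11'); print(bot.read_state()['wrist_force'],bot.read_state()['width']);go([.423,-.386,.06],3.4)
E
```

```text
[-0.29754188  0.31117949 -0.85587153] 0.14749265047462623
go [0.423, -0.386, 0.06] shift [0.08, 0.777, 0.411] turn [-0.0032, 0.0045, -0.1714] rows>= 6.0
```

>>> play_rows --rows '[[[0.08, 0.15, 0], [0, 0, -0.17]], [[0.08, 0.3, 0], [0, 0, -0.17]], [[0.08, 0.45, 0], [0, 0, -0.17]], [[0.08, 0.6, 0], [0, 0, -0.17]], [[0.08, 0.75, 0.1], [0, 0, -0.17]], [[0.08, 0.78, 0.2], [0, 0, -0.17]], [[0.08, 0.78, 0.3], [0, 0, -0.17]], [[0.08, 0.78, 0.3], [0, 0, -0.17]], [[0.08, 0.78, 0.3], [0, 0, -0.17]]]'

```text
time: 23.22
tool_pos: [0.4245, -0.3842, 0.0874]
tcp_rot: [-3.135, -0.097, 0.007]
wrist_force: [0.6, -0.0, -0.7]
width: 0.152
grip_force: 40.6
```

```bash
python3 - <<'E'
from h import *
c=wsnap('w12'); st=bot.read_state(); print(st['tool_pos'])
hsv=cv2.cvtColor(c['image'],cv2.COLOR_RGB2HSV); m=((hsv[:,:,1]<80)&(hsv[:,:,2]<90))|((hsv[:,:,1]<45)&(hsv[:,:,2]>60))
for y in (60,100,140,200): 
    x=np.where(m[y,100:560])[0]+100; print(y,x[0],x[-1],wonz(c,(x[0],y),.002)[:2],wonz(c,(x[-1],y),.002)[:2])
for x0 in (230,270,380,410):
    y=np.where(m[:,x0])[0]; print(x0,y[0],wonz(c,(x0,y[0]),.002)[:2])
b=(hsv[:,:,1]<45)&(hsv[:,:,2]>110)
col=np.where(b[:,320])[0];print('blade rows',col[0],col[-1])
zb=st['tool_pos'][2]-.0057+.005; print('tip',wonz(c,(320,col[0]),zb))
go([.423,-.386,.009],3.4)
E
```

```text
[ 0.42584523 -0.38551127  0.0893523 ]
60 214 438 [ 0.53652904 -0.31158185] [ 0.54560508 -0.44895379]
100 214 438 [ 0.511094   -0.31308239] [ 0.52010682 -0.45063246]
140 215 436 [ 0.48604195 -0.31468635] [ 0.49490947 -0.45155429]
200 217 559 [ 0.44788925 -0.31647898] [ 0.46561904 -0.55279556]
230 10 [ 0.56935296 -0.31926377]
270 7 [ 0.57094959 -0.34422581]
380 8 [ 0.57464237 -0.41088431]
410 10 [ 0.57596207 -0.42958713]
blade rows 25 262
tip [ 0.53605059 -0.37739509  0.0886523 ]
go [0.423, -0.386, 0.009] shift [-0.011, 0.002, 0.321] turn [-0.0028, 0.002, 0.0041] rows>= 2.0
```

>>> play_rows --rows '[[[-0.005, 0, 0.1], [0, 0, 0]], [[-0.005, 0, 0.2], [0, 0, 0]], [[-0.005, 0, 0.27], [0, 0, 0]], [[-0.005, 0, 0.3], [0, 0, 0]], [[-0.005, 0, 0.315], [0, 0, 0]], [[-0.005, 0, 0.322], [0, 0, 0]], [[-0.005, 0, 0.326], [0, 0, 0]], [[-0.005, 0, 0.326], [0, 0, 0]]]'

```text
time: 23.93
tool_pos: [0.4257, -0.3885, 0.0098]
tcp_rot: [3.138, 0.096, 0.003]
wrist_force: [0.2, 0.1, -0.2]
width: 0.15
grip_force: 40.6
```

>>> play_rows --rows '[[[0, 0, 0.006], [0, 0, 0]], [[0, 0, 0.01], [0, 0, 0]], [[0, 0, 0.012], [0, 0, 0]], [[0, 0, 0.012], [0, 0, 0]]]'

```text
time: 24.27
tool_pos: [0.4256, -0.3887, 0.0077]
tcp_rot: [3.139, 0.095, 0.003]
wrist_force: [-3.2, 2.6, 10.2]
width: 0.154
grip_force: 42.0
```

>>> play_rows --rows '[[[0, 0, -0.004], [0, 0, 0]], [[0, 0, -0.004], [0, 0, 0]], [[0, 0, -0.004], [0, 0, 0]], [[0, 0, -0.03], [0, 0, 0]], [[0, 0, -0.1], [0, 0, 0]], [[0, 0, -0.25], [0, 0, 0]], [[0, 0, -0.4], [0, 0, 0]], [[0, 0, -0.55], [0, 0, 0]], [[0, 0, -0.55], [0, 0, 0]], [[0, 0, -0.55], [0, 0, 0]]]' --claw -0.2

```text
time: 25.1
tool_pos: [0.4265, -0.3897, 0.1468]
tcp_rot: [3.135, 0.095, 0.008]
wrist_force: [0.1, 0.6, 0.2]
width: 0.399
grip_force: 0.0
```

```bash
python3 - <<'E'
from h import *
c=wsnap('w13')
hsv=cv2.cvtColor(c['image'],cv2.COLOR_RGB2HSV); b=((hsv[:,:,1]<45)&(hsv[:,:,2]>110)).astype(np.uint8); b[300:]=0;b[:,:250]=0;b[:,390:]=0
k=max(blobs(b,b),key=cv2.contourArea); r=cv2.minAreaRect(k); print(r)
P=np.array([wonz(c,p,.007)[:2] for p in cv2.boxPoints(r)]);print(P)
go([.5165,-.154,.14],-4.2)
E
```

```text
((317.9999694824219, 137.99998474121094), (123.99998474121094, 27.999996185302734), 90.0)
[[ 0.53782345 -0.37176183]
 [ 0.53906188 -0.39252579]
 [ 0.44440257 -0.39859149]
 [ 0.44312786 -0.37705597]]
go [0.5165, -0.154, 0.14] shift [0.422, -0.913, 0.016] turn [0.0023, -0.0023, 0.1704] rows>= 7.0
```

>>> play_rows --rows '[[[0.422, -0.913, 0], [0, 0, 0.17]], [[0.422, -0.913, 0], [0, 0, 0.17]], [[0.422, -0.913, 0], [0, 0, 0.17]], [[0.422, -0.913, 0], [0, 0, 0.17]], [[0.422, -0.913, 0], [0, 0, 0.17]], [[0.422, -0.913, 0], [0, 0, 0.17]], [[0.422, -0.913, 0], [0, 0, 0.17]], [[0.422, -0.913, 0], [0, 0, 0.17]], [[0.422, -0.913, 0], [0, 0, 0.17]], [[0.422, -0.913, 0], [0, 0, 0.17]]]' --claw -1

```text
time: 25.98
tool_pos: [0.5149, -0.1543, 0.1415]
tcp_rot: [-3.139, 0.116, 0.004]
wrist_force: [-0.4, -0.4, -0.1]
width: -0.001
grip_force: 0.0
```

```bash
python3 - <<'E'
from h import *
go([.5165,-.154,.1],-4.2);go([.5165,-.154,.084],-4.2)
E
```

```text
go [0.5165, -0.154, 0.1] shift [0.007, -0.002, 0.166] turn [-0.0001, 0.0031, -0.0005] rows>= 1.0
go [0.5165, -0.154, 0.084] shift [0.007, -0.002, 0.23] turn [-0.0001, 0.0031, -0.0005] rows>= 2.0
```

>>> play_rows --rows '[[[0.006, 0, 0.08], [0, 0, 0]], [[0.006, 0, 0.14], [0, 0, 0]], [[0.006, 0, 0.17], [0, 0, 0]], [[0.006, 0, 0.185], [0, 0, 0]], [[0.006, 0, 0.2], [0, 0, 0]], [[0.006, 0, 0.212], [0, 0, 0]], [[0.006, 0, 0.225], [0, 0, 0]], [[0.006, 0, 0.235], [0, 0, 0]], [[0.006, 0, 0.235], [0, 0, 0]], [[0.006, 0, 0.235], [0, 0, 0]]]'

```text
time: 26.82
tool_pos: [0.5182, -0.1542, 0.0848]
tcp_rot: [3.138, -0.114, 0.002]
wrist_force: [-2.1, -1.9, 4.6]
width: 0.001
grip_force: 2.2
```

Almost home at 0.0848. I'll push a little more to confirm the stop.

>>> play_rows --rows '[[[0, 0, 0.006], [0, 0, 0]], [[0, 0, 0.012], [0, 0, 0]], [[0, 0, 0.012], [0, 0, 0]], [[0, 0, 0.012], [0, 0, 0]]]'

```text
time: 27.15
tool_pos: [0.5184, -0.1543, 0.0845]
tcp_rot: [3.138, -0.114, 0.002]
wrist_force: [-8.6, -1.3, 20.9]
width: 0.001
grip_force: 10.6
```

At the stop: the push rose to 21 N with no travel. I'll retract and run a final check.

>>> play_rows --rows '[[[0, 0, -0.05], [0, 0, 0]], [[0, 0, -0.2], [0, 0, 0]], [[0, 0, -0.4], [0, 0, 0]], [[0, 0, -0.55], [0, 0, 0]], [[-0.2, 0.3, -0.55], [0, 0, 0]], [[-0.3, 0.5, -0.55], [0, 0, 0]], [[-0.3, 0.5, -0.55], [0, 0, 0]], [[-0.3, 0.5, -0.55], [0, 0, 0]], [[-0.3, 0.5, -0.55], [0, 0, 0]]]'

```text
time: 27.9
tool_pos: [0.4321, -0.2757, 0.219]
tcp_rot: [3.137, -0.12, 0.001]
wrist_force: [0.6, 0.4, 0.9]
width: 0.001
grip_force: 0.0
```

```bash
python3 - <<'E'
from h import *
s0=dict(np.load('pics/side0.npz'));s=snap('side','side3'); s2=dict(np.load('pics/side2.npz'))
# head dark top vertical profile, before/after pressing
for k in (s0,s2,s):
    g=k['image'].max(2)[195:250,262:302]; m=(g<60).astype(np.uint8); b=max(blobs(m,m,20),key=cv2.contourArea); print(cv2.boundingRect(b))
d=cv2.absdiff(s0['image'],s['image']).max(2)>60
m=cv2.morphologyEx(d.astype(np.uint8),cv2.MORPH_OPEN,np.ones((3,3)))
for b in blobs(m,m,30): print('changed',cv2.boundingRect(b))
E
```

```text
(11, 18, 15, 11)
(11, 24, 16, 17)
(10, 24, 17, 19)
changed (313, 389, 38, 6)
changed (357, 379, 21, 7)
changed (460, 232, 24, 46)
changed (328, 229, 25, 9)
changed (544, 226, 12, 14)
changed (326, 221, 34, 9)
changed (274, 214, 15, 7)
changed (498, 211, 11, 16)
changed (520, 209, 31, 16)
changed (334, 205, 33, 7)
changed (581, 196, 8, 7)
changed (535, 196, 21, 24)
changed (504, 192, 29, 8)
changed (539, 186, 31, 9)
changed (469, 176, 37, 37)
changed (323, 167, 30, 4)
changed (461, 159, 22, 47)
changed (487, 157, 31, 8)
changed (597, 153, 14, 27)
changed (472, 151, 16, 21)
changed (349, 56, 17, 68)
changed (438, 17, 29, 56)
changed (536, 0, 104, 166)
changed (479, 0, 70, 151)
changed (446, 0, 25, 11)
changed (346, 0, 37, 83)
```

The head is still at its lowered height, and nothing changed except the gauge, the head and the arm with its shadows. I'm handing it in.

```bash
python3 -c "
from workcell import bot; print(bot.finish_job())"
```

```text
the job is handed in; nothing more can be done
None
```

The job is done and handed in at about 28 s: the knob went up and is pushed home again, the blade dragged at about 6.7 N under the foot (sunk about 1 mm), the head stayed down, and the gauge lies flat on the mat; the judge's verdict was not shown.

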